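# Square the pocket tray into its stop corner and load the last two ceramic balls

## Robot

A 7-joint arm with a two-finger parallel gripper is mounted at the origin on the work surface. World frame = base frame: x ahead of the robot, y to its left, z up, the work surface at z = 0. Lengths are in m, angles in rad, forces in N, time in s.
With the tool pointing down it reaches from about 0.425 to 0.925 m from the base axis. Payload 6.8 kg.
Tool frame: the origin (TCP) lies between the finger pads; the fingertips stand r.tip_reach ahead of it and the grasp point (between the pads) lies 11 mm behind it (r.tip_reach is the distance from the TCP to the fingertips, in m); z points along the fingers, y is the direction in which the jaws open and shut (so a half turn about z gives the same grasp; the last joint's range is limited). The gripper opens to 85 mm and grips with 20 to 120 N. Pads are 22 mm wide; open, the fingers measure 114 mm over their backs; the gripper's body (76 mm by 85 mm) begins 54 mm behind the grasp point. The pads swing forward as they close: fully open they stand 13 mm farther back than shut.
Start: joints at [1.24, 0.477, 0.022, 1.555, -0.011, 1.109, -0.083], TCP at [0.149, -0.658, 0.239] pointing down, gripper open.
Joint ranges: [-2.96, 2.96], [-0.34, 2.1], [-1.41, 1.46], [0.24, 2.44], [-1.37, 4.51], [0.17, 1.92], [-2.96, 2.96]. Speed limits (rad/s): [2.39, 2.39, 3.14, 3.14, 3.14, 3.14, 3.14].

## Interface

Orientations are given as a rotation vector (axis times angle).
In Python, from bench import r, eyes, spotter gives the robot as it stands.
- The arm moves only by the tool carry_out, never from a script. Its argument "series" is text: rows parted by semicolons, each of 5 numbers parted by spaces: the shift along the tool's x, y, z in cm, then the turn about the tool's z in rad, then the opening, from 0 (shut) to 1 (fully open). In form: x y z yaw gripper; .... A call has 1 to 8 rows; each row shifts and turns the commanded pose from where the row before left it, along the tool's axes as they then stand; what a row does not reach is not made up. A row lasts 1/8 s, in which the tool goes at most 62.5 mm and 10.7 degrees, less where a joint would pass 70% of its speed; a pose out of reach is approached as far as the arm can. A call with a gripper value outside its range is refused whole. The fingers move at their own pace and stop on an object; "grip_force" is the grip in N (left out, the last holds). Time passes only in rows, so rows that do not move let the fingers close. It gives the time, the measured TCP pose, the force and the opening at its end, in the units of the state.
- r.get_obs(): the state, without advancing time (a new reading comes with each control period).
- eyes.grab_frame(name): name is "scene" or "top" or "wrist"; returns a dict with "color" (420x560x3 uint8, blue, green, red), "intrinsics" (3x3 intrinsics, pixels), "D" ([k1, k2, p1, p2, k3] as OpenCV has them; the pictures are not rectified), "R" (3x3) and "t" (3): a world point X has camera coordinates R X + t; the wrist camera has in their place "T_tool_cam" (4x4, takes a point from camera to tool coordinates, whose origin is the TCP and whose axes are the flange's). Camera axes: x right, y down, z forward; pixel columns grow to the right and rows downward; lengths in m; the calibration is good to about 2 mm. A picture is of the moment at which its call begins: read the wrist's pose just before it. There is no depth.
- r.hand_in(): hands the job in, once; it reports no verdict.
Trained networks look in a picture, given as the dict that the camera call returned (one of the last four; its "shot" number tells which), for a name from the list of things; names that differ only in an ending like _2 or _b are one class to them, and where a whole thing is asked for, a point or a joint stands for the part that bears it (a point fixed in the world has none). Each returns a list of dicts, best first, with "confidence" (0 to 1); they miss things now and then, are a little off and sometimes report something else, mostly with a low value. They report only what shows in the picture. A call takes as long as a camera call. They do not tell look-alikes from the thing itself.
- spotter.search_frame(picture, query): "uv" ([column, row] in pixels, amid what is visible of it).
- spotter.trace(picture, query): "pixels" (420x560 bool, what is visible of it) and "uv" ([column, row] in pixels, amid what is visible of it).
- spotter.mark_of(picture, query): "uv" ([column, row] in pixels: a listed point, or the origin of a listed thing).
The state is a dict: "clock": time; "joints": joint angles; "qvel": joint speeds; "tau": joint torques, N m; "tcp_pos": TCP position; "orientation": TCP orientation; "contact_force": force on the tool from outside, world axes, zero at the start; "moment": the same for the moment, N m; "grip_width": finger opening in m.
Only numpy, scipy, OpenCV 4.12 (cv2) and the standard library are available. Lean on these libraries where they do the work, as an engineer would, in place of code of your own. Each camera call takes 0.05 s, during which the arm holds its last target.

## Task

First push the blue pocket tray, with the four balls it already carries, fully home into the steel stop corner, so that it sits square with its far and left sides flush against both bars. Then take the two loose ceramic balls off their stands and set the white one in the empty pocket of the white row and the dark one in the empty pocket of the dark row. The lapped balls chip easily: lower each one gently into its pocket without pressing or dropping it, keep the other balls in theirs and the tray home, and leave the steel sleeves standing where they are.

Things in the scene. Friction and masses are not known exactly. Their poses are not given: they have to be found in the camera images.
- fence: Fixed stop corner on the bench: two dark steel bars at right angles, 22 mm wide, 18 mm high. Origin at the inner corner, at bench level. The far bar runs 280 mm along the fence's -y, its inner face at x = 0; the left bar runs 190 mm along -x, its inner face at y = 0. The tray belongs in the quarter at -x, -y.
- tray: Loose blue plastic pocket tray, 160 (x) x 240 (y) x 22 mm high, about 0.3 kg empty, flat on the bench; with its four balls it takes about 5 to 10 N to slide. Origin at the centre of its underside. Its +x face goes against the far bar, its +y face against the left bar; when home its axes are parallel to the fence's. Askew, it jams against a bar if pushed mid-side: push near the lagging end.
- tray_center (a point): Middle of the tray, 11 mm up. Six round pockets, 24 mm across, 9 mm deep, 78 mm apart both ways: far row (tray x = +39 mm) for white balls, near row (x = -39 mm) for dark; columns right, mid, left at y = -78, 0, +78 mm. A ball sits on the rim, sunk 4 mm, its centre 16 mm above the tray's top: fingertips there must stay less than 15 mm below its centre.
- tray_corner (a point): The tray's far left bottom corner (tray x = +80, y = +120 mm), which belongs at the fence's origin.
- pocket_far_right (a point): The empty pocket of the white row: where the centre of a seated ball lies, 38 mm above the tray's underside.
- pocket_near_mid (a point): The empty pocket of the dark row: where the centre of a seated ball lies, 38 mm above the tray's underside.
- white_l_center (a point): White ceramic ball, 40 mm diameter, already in the tray (far left pocket); the point is its centre.
- pocket_far_left (a point): The far left pocket, already filled: where the centre of its seated ball lies.
- white_m_center (a point): White ceramic ball, 40 mm diameter, already in the tray (far mid pocket); the point is its centre.
- pocket_far_mid (a point): The far mid pocket, already filled: where the centre of its seated ball lies.
- dark_l_center (a point): Dark grey ceramic ball, 40 mm diameter, already in the tray (near left pocket); the point is its centre.
- pocket_near_left (a point): The near left pocket, already filled: where the centre of its seated ball lies.
- dark_r_center (a point): Dark grey ceramic ball, 40 mm diameter, already in the tray (near right pocket); the point is its centre.
- pocket_near_right (a point): The near right pocket, already filled: where the centre of its seated ball lies.
- white_ball_center (a point): White lapped ceramic ball, 40 mm diameter, 0.13 kg, to be loaded; the point is its centre. It starts loosely on a round cup stand, centre 42.7 mm above the bench.
- dark_ball_center (a point): Dark grey lapped ceramic ball, 40 mm diameter, 0.11 kg, to be loaded; the point is its centre. It starts loosely on a round cup stand, centre 42.7 mm above the bench.
- white_stand: Fixed orange cup stand, 28 mm across and 26 mm high on a 56 mm black foot 4 mm thick, under the loose white ball. Origin under its centre.
- dark_stand: Fixed orange cup stand, 28 mm across and 26 mm high on a 56 mm black foot 4 mm thick, under the loose dark ball. Origin under its centre.
- sleeve_a: Turned steel sleeve, 47 mm across, 50 mm high, upright; bystander. Origin under its centre.
- sleeve_b: Turned steel sleeve, 47 mm across, 50 mm high, upright; bystander. Origin under its centre.
- sleeve_c: Turned steel sleeve, 47 mm across, 50 mm high, upright; bystander. Origin under its centre.
- sleeve_d: Turned steel sleeve, 47 mm across, 50 mm high, upright; bystander. Origin under its centre.
There are look-alikes about, which are no part of the job. Leave any red look-alike of the part that bears white_m_center alone.

How it is judged:
By the outcome, as a careful person would: the job done as asked, in the order asked, and still so for the second after the job is handed in, with the robot touching nothing.
It also fails if it takes over 72 s, if anything falls off the work surface, if the arm or the gripper's body presses on something with over 40 N, if the wrist force passes 120 N, or if a joint passes its speed limit or range.

## Working session

There is one attempt and no reset: what is moved stays moved. The work goes in short steps, Python scripts to look and compute and a tool call to move; the robot and the scene stay as the last step left them, time stands still between calls to the robot, and variables do not carry over. Pictures are saved under pics/ and viewed, and the job is handed in when it is done.

Besides the shell and the picture viewer there is one more tool, called after ">>>" as name(argument=value, ...) on one line, values as JSON. carry_out: Moves the arm, as the interface text tells. Its arguments: {"type":"object","properties":{"series":{"type":"string"},"grip_force":{"type":"number"}},"required":["series"]}

```bash
ls; mkdir -p pics
cat > h.py <<'E'
import numpy as np, cv2
from bench import r, eyes, spotter
def shot(n,fn=None):
    p=eyes.grab_frame(n)
    if fn: cv2.imwrite('pics/'+fn,p['color'])
    return p
def ray(p,uv):
    q=cv2.undistortPoints(np.array([[uv]],float),p['intrinsics'],np.array(p['D'],float)).ravel()
    if 'R' in p: R=np.array(p['R']);t=np.array(p['t'])
    else: R,t=p['_R'],p['_t']
    d=R.T@np.array([q[0],q[1],1]); c=-R.T@t
    return c,d
def atz(p,uv,z):
    c,d=ray(p,uv); return c+d*(z-c[2])/d[2]
def proj(p,X):
    R=np.array(p['R']) if 'R' in p else p['_R'];t=np.array(p['t']) if 'R' in p else p['_t']
    return cv2.projectPoints(np.array(X,float).reshape(-1,1,3),cv2.Rodrigues(R)[0],t,p['intrinsics'],np.array(p['D'],float))[0].reshape(-1,2)
def wrist(fn=None):
    o=r.get_obs(); p=shot('wrist',fn)
    Rt=cv2.Rodrigues(np.array(o['orientation'],float))[0]
    T=np.eye(4);T[:3,:3]=Rt;T[:3,3]=o['tcp_pos']
    M=np.linalg.inv(T@np.array(p['T_tool_cam'])); p['_R']=M[:3,:3];p['_t']=M[:3,3]
    return p
E
python3 - <<'E'
from h import *
o=r.get_obs(); print(o, r.tip_reach)
print(cv2.Rodrigues(np.array(o['orientation'],float))[0].round(3))
for n in ('scene','top','wrist'):
    p=wrist('w0.png') if n=='wrist' else shot(n,n+'0.png')
    if n!='wrist': print(n,(-np.array(p['R']).T@p['t']).round(3))
    else: print(np.array(p['T_tool_cam']).round(3))
E
```

```text
pics
{'clock': 0.0, 'joints': array([ 1.23990272,  0.47779852,  0.02234452,  1.55645919, -0.01147316,
        1.10928516, -0.08310719]), 'qvel': array([ 1.70940299e-03, -8.08123919e-05, -1.35142595e-03, -1.90929612e-03,
       -3.58390073e-04,  6.54211063e-05, -1.37360845e-03]), 'tau': array([ 2.82235760e-04, -5.96450472e+01,  1.60754666e+00, -2.81194907e+01,
        1.24232116e-02,  9.33530799e-03,  3.24925929e-05]), 'tcp_pos': array([ 0.14899328, -0.65775953,  0.23832359]), 'orientation': array([-3.12034204e+00, -3.49075933e-01,  5.68910864e-04]), 'contact_force': array([ 0.14460883, -0.44240218,  0.43840593]), 'moment': array([ 0.04062874,  0.01866918, -0.0203261 ]), 'grip_width': 0.08549545936340426} 0.008
[[ 0.975  0.221 -0.001]
 [ 0.221 -0.975  0.002]
 [-0.    -0.002 -1.   ]]
scene [1.207 0.331 0.704]
top [0.442 0.002 1.134]
[[ 0.    -0.958 -0.288  0.073]
 [ 1.     0.     0.001  0.   ]
 [-0.    -0.288  0.958 -0.134]
 [ 0.     0.     0.     1.   ]]
```

View pics/scene0.png

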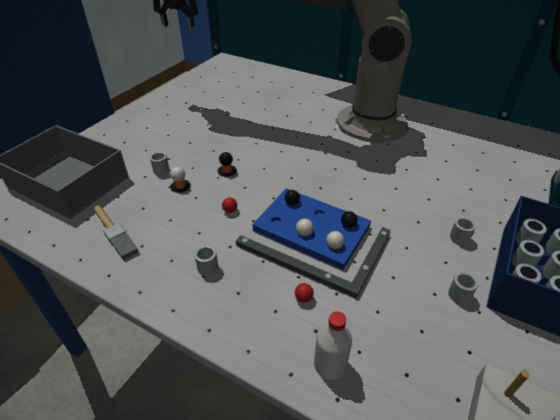

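View pics/top0.png

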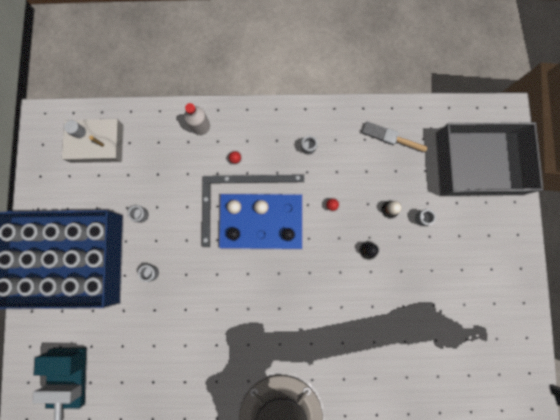

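View pics/w0.png

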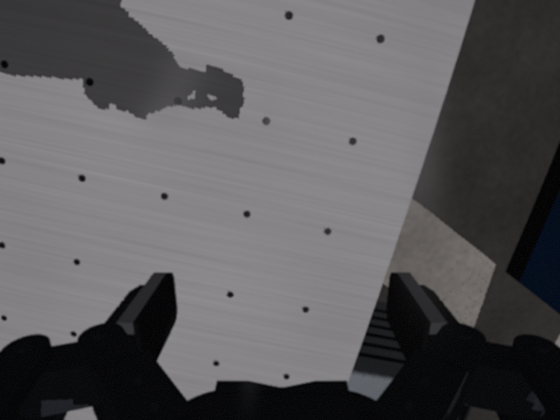

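The top view shows the tray around (260,222), the stop corner at about (208,180), the loose white ball at (392,208) and the dark one at (369,250). There are red decoys at (333,204) and (235,157). Next I'll measure positions.

```bash
cat > m.py <<'E'
from h import *
Z={'fence':0,'tray':0,'tray_center':.011,'tray_corner':0,'pocket_far_right':.038,'pocket_near_mid':.038,'white_l_center':.038,'white_m_center':.038,'dark_l_center':.038,'dark_r_center':.038,'white_ball_center':.0427,'dark_ball_center':.0427,'sleeve_a':0,'white_stand':0,'dark_stand':0}
def marks(p,names,mc=.3):
    for n in names:
        for d in spotter.mark_of(p,n):
            if d['confidence']>mc: print(n,round(d['confidence'],2),np.round(d['uv'],1),atz(p,d['uv'],Z[n])[:2].round(4))
def traytop(p,fit=True):
    # blue tray top edges: mask, min area rect at z=.022
    c=p['color'].astype(int); m=((c[...,0]>90)&(c[...,0]>c[...,2]*2)&(c[...,0]>c[...,1]*1.5)).astype(np.uint8)
    return m
E
python3 - <<'E'
from m import *
for cam in ('top','scene'):
    p=shot(cam); print(cam); marks(p,Z)
E
```

```text
top
fence 0.78 [210.5 180.8] [0.6756 0.1997]
tray 0.97 [257.  219.6] [0.5564 0.0608]
tray 0.48 [142.6 216.3] [0.5713 0.4011]
tray_center 0.74 [259.7 219.6] [0.5552 0.0523]
tray_center 0.44 [232.8 204.7] [0.6005 0.1313]
tray_corner 0.61 [221.  195.1] [0.6316 0.1679]
pocket_far_right 0.65 [286.4 204.7] [ 0.5944 -0.0262]
pocket_near_mid 0.89 [257.8 230.2] [0.5221 0.0568]
pocket_near_mid 0.38 [393.5 208.4] [ 0.579  -0.3359]
white_l_center 0.53 [233.1 208.2] [0.5865 0.1273]
white_m_center 0.68 [232.8 154.5] [0.7454 0.1283]
white_m_center 0.57 [259.5 208.5] [0.5845 0.0514]
white_m_center 0.41 [329.3 201.2] [ 0.6028 -0.1503]
white_m_center 0.38 [396.  206.1] [ 0.5856 -0.3435]
dark_l_center 0.73 [233.6 230.3] [0.5229 0.1259]
dark_l_center 0.67 [258.4 218.4] [0.556  0.0548]
dark_r_center 0.48 [288.9 234.2] [ 0.5093 -0.0318]
white_ball_center 0.45 [394.6 205.2] [ 0.5877 -0.3381]
dark_ball_center 0.51 [369.8 249.7] [ 0.4614 -0.2603]
dark_ball_center 0.5 [394.5 204.3] [ 0.5903 -0.338 ]
sleeve_a 0.86 [152.1 273.8] [0.402  0.3684]
sleeve_a 0.84 [423.2 216.4] [ 0.5583 -0.4359]
sleeve_a 0.55 [311.3 
[... 681 characters left out ...]
987]
white_m_center 0.65 [460.  237.9] [0.4492 0.3706]
white_m_center 0.57 [176.3 175.2] [ 0.5864 -0.3392]
white_m_center 0.51 [305.3 226.5] [0.5899 0.0485]
white_m_center 0.49 [228.6 206.1] [ 0.6193 -0.1468]
dark_l_center 0.55 [349.4 220.8] [0.5214 0.1303]
dark_r_center 0.46 [292.3 197.6] [ 0.514  -0.0267]
white_ball_center 0.43 [180.  174.2] [ 0.5825 -0.3289]
dark_ball_center 0.68 [224.4 156.8] [ 0.4582 -0.2732]
dark_ball_center 0.32 [312.2 226. ] [0.5849 0.0636]
sleeve_a 0.81 [207.2 270.7] [ 0.7846 -0.0922]
sleeve_a 0.74 [457.6 239.4] [0.4139 0.3688]
sleeve_a 0.56 [459.  295.2] [0.5782 0.4056]
white_stand 0.72 [181.7 186.1] [ 0.5816 -0.3325]
dark_stand 0.67 [228.6 168.7] [ 0.4526 -0.2671]
```

Run:
```python
from h import *
a=cv2.imread('pics/top0.png')[150:270,180:450]; cv2.imwrite('pics/tc.png',cv2.resize(a,None,fx=2.9,fy=2.9,interpolation=cv2.INTER_CUBIC))
a=cv2.imread('pics/scene0.png')[140:310,140:400]; cv2.imwrite('pics/sc.png',cv2.resize(a,None,fx=3,fy=3,interpolation=cv2.INTER_CUBIC))
```

```text
(no output)
```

View pics/tc.png

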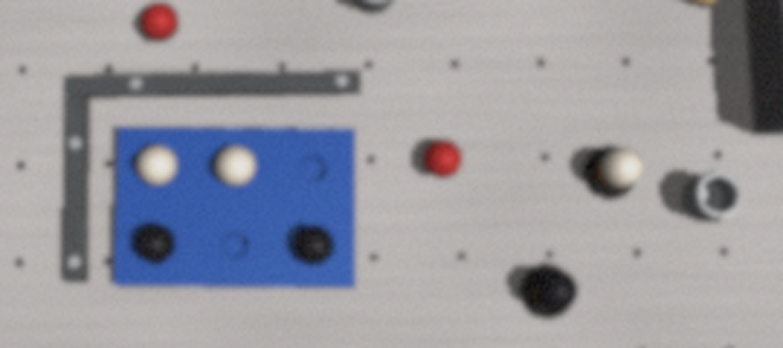

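View pics/sc.png

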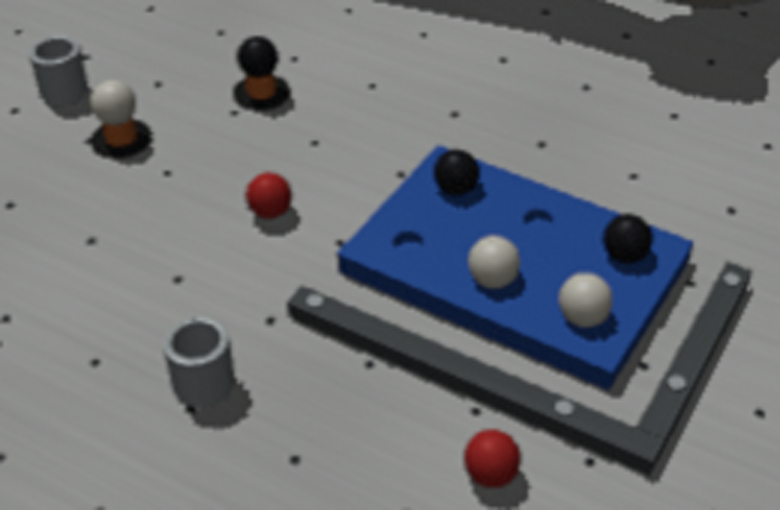

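```bash
cat > fit.py <<'E'
from m import *
def edge(p,axis,a,b,z,lo,hi,chan,sign,n=40):
    """sample edge: for points along the world line, search across for max gradient. axis='x' searches along x between lo,hi while y in [a,b]"""
    img=cv2.GaussianBlur(p['color'].astype(np.float32),(0,0),.7)
    g=chan(img); out=[]
    for s in np.linspace(a,b,n):
        t=np.linspace(lo,hi,200)
        X=np.array([[u,s,z] if axis=='x' else [s,u,z] for u in t])
        uv=proj(p,X).astype(np.float32)
        v=cv2.remap(g,uv[:,:1].copy(),uv[:,1:].copy(),cv2.INTER_LINEAR).ravel()
        d=np.gradient(v,t)*sign
        k=int(np.argmax(d)); 
        w=np.clip(d[max(0,k-15):k+16],0,None); tt=t[max(0,k-15):k+16]
        out.append((s,(w*tt).sum()/w.sum()))
    o=np.array(out); 
    med=o
    for _ in range(4):
        c=np.polyfit(med[:,0],med[:,1],1); e=np.abs(np.polyval(c,o[:,0])-o[:,1]); med=o[e<max(.0012,np.median(e)*1.5)]
    return c, len(med), np.std(np.polyval(c,med[:,0])-med[:,1])
gray=lambda i:i.mean(2)
blue=lambda i:i[...,0]-i[...,2]
def show(name,res,at):
    c,n,s=res; print(f'{name}: pos@{at:.3f}={np.polyval(c,at):.4f} slope={c[0]:.4f} n={n} sd={s*1e3:.2f}mm'); return c
E
python3 - <<'E'
from fit import *
for cam in ('top','scene'):
    p=shot(cam); print(cam)
    # tray edges at z=.022
    if cam=='top':
        m=traytop(p); n,l,st,ce=cv2.connectedComponentsWithStats(m)
        for i in range(1,n):
            if st[i,4]>300: print(st[i])
    show('tray far',edge(p,'x',-.055,.16,.022,.605,.655,blue,-1),.055)
    show('tray near',edge(p,'x',-.055,.16,.022,.45,.51,blue,1),.055)
    show('tray left',edge(p,'y',.49,.62,.022,.15,.19,blue,-1),.55)
    show('tray right',edge(p,'y',.49,.62,.022,-.10,-.04,blue,1),.55)
    show('bar far outer',edge(p,'x',-.06,.19,.018,.68,.72,gray,1),.055)
    show('bar left outer',edge(p,'y',.50,.68,.018,.20,.24,gray,1),.55)
    show('bar far inner0',edge(p,'x',-.06,.16,.0,.65,.69,gray,-1),.055)
    show('bar left inner0',edge(p,'y',.50,.66,.0,.18,.205,gray,-1),.55)
    show('bar far inner top',edge(p,'x',-.06,.16,.018,.65,.69,gray,-1),.055)
    show('bar left inner top',edge(p,'y',.50,.66,.018,.18,.205,gray,-1),.55)
E
```

```text
top
[ 220  195   81   53 3575]
[ 13 217  94   8 409]
[ 11 240  95  11 567]
[  9 266  96  11 479]
tray far: pos@0.055=0.6301 slope=0.0204 n=32 sd=0.47mm
tray near: pos@0.055=0.4718 slope=0.0288 n=37 sd=0.57mm
tray left: pos@0.550=0.1691 slope=-0.0175 n=33 sd=0.63mm
tray right: pos@0.550=-0.0698 slope=-0.0225 n=40 sd=0.38mm
bar far outer: pos@0.055=0.6887 slope=0.0098 n=32 sd=0.48mm
bar left outer: pos@0.550=0.2236 slope=-0.0112 n=31 sd=0.54mm
bar far inner0: pos@0.055=0.6679 slope=0.0093 n=39 sd=0.56mm
bar left inner0: pos@0.550=0.2004 slope=-0.0151 n=32 sd=0.79mm
bar far inner top: pos@0.055=0.6643 slope=0.0106 n=37 sd=0.61mm
bar left inner top: pos@0.550=0.1973 slope=-0.0193 n=27 sd=0.58mm
scene
tray far: pos@0.055=0.6341 slope=0.0248 n=40 sd=0.44mm
tray near: pos@0.055=0.4741 slope=0.0203 n=29 sd=0.48mm
tray left: pos@0.550=0.1695 slope=-0.0285 n=40 sd=0.44mm
tray right: pos@0.550=-0.0713 slope=-0.0227 n=40 sd=0.39mm
bar far outer: pos@0.055=0.7062 slope=0.0046 n=35 sd=0.54mm
bar left outer: pos@0.550=0.2290 slope=0.0035 n=39 sd=0.24mm
bar far inner0: pos@0.055=0.6568 slope=0.0021 n=38 sd=0.42mm
bar left inner0: pos@0.550=0.1958 slope=-0.0037 n=40 sd=0.46mm
bar far inner top: pos@0.055=0.6707 slope=0.0013 n=38 sd=0.49mm
bar left inner top: pos@0.550=0.1993 slope=-0.0039 n=37 sd=0.46mm
```

>>> carry_out(series="0 0 0 0.115 1; 0 0 0 0.115 1; 5 0 0 0 1; 5 -3 0 0 1; 5 -3 0 0 1; 5 -3 0 0 1; 5 -3 0 0 1; 5 -3 0 0 1")

```text
clock: 2.85
tcp_pos: [0.4518, -0.5095, 0.2395]
orientation: [3.141, -0.012, 0.0]
contact_force: [0.3, -0.5, 1.0]
grip_width: 0.0855
```

>>> carry_out(series="0 -5 0 0 1; 0 -5 0 0 1; 0 -5 0 0 1; 0 -5 0 0 1; 0 -5 0 0 1; 0 -5 0 0 1; 0 -5 0 0 1; 0 -5 0 0 1")

```text
clock: 3.85
tcp_pos: [0.4531, -0.109, 0.2397]
orientation: [3.141, -0.012, 0.002]
contact_force: [0.7, 0.8, -0.1]
grip_width: 0.0851
```

>>> carry_out(series="0 -5 0 0 1; -0.6 -5 0 0 1; -0.6 -5 4 0 1; 0 -1 5 0 1; 0 0 5 0 1; 0 0 4 0 1; 0 0 2.8 0 1; 0 0 0 0 1")

```text
clock: 4.85
tcp_pos: [0.4412, 0.048, 0.0311]
orientation: [3.141, -0.011, -0.006]
contact_force: [-0.1, -0.1, 0.9]
grip_width: 0.0853
```

Run:
```python
from h import *
p=shot('scene','s1.png'); a=p['color'][100:300,220:420]; cv2.imwrite('pics/s1c.png',cv2.resize(a,None,fx=3,fy=3,interpolation=cv2.INTER_CUBIC))
p=wrist('w1.png')
```

```text
(no output)
```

View pics/s1c.png

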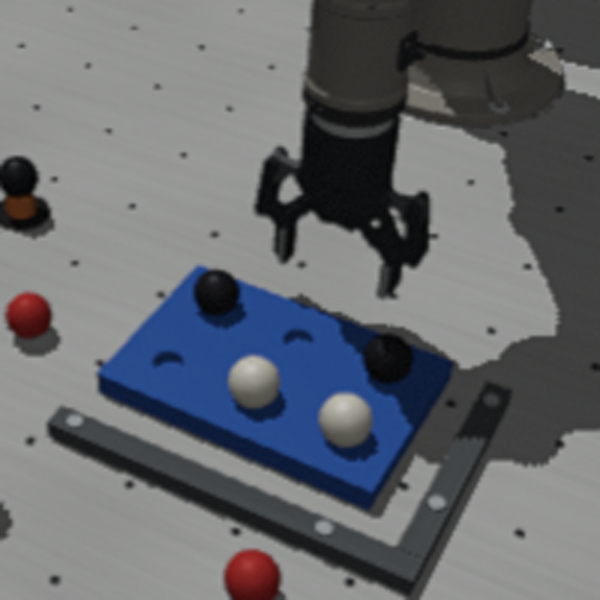

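View pics/w1.png

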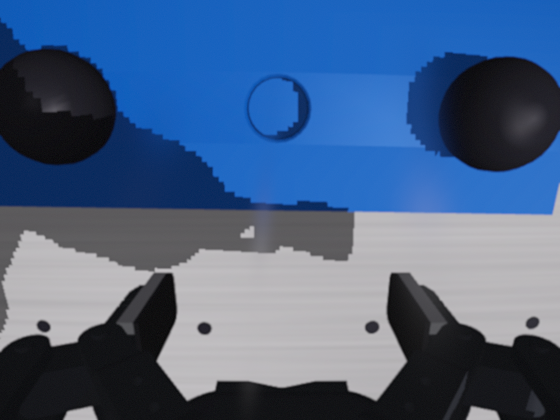

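>>> carry_out(series="0.3 0 1 0 1; 0 0 1 0 1; 0 0 0 0 1")

```text
clock: 5.32
tcp_pos: [0.445, 0.048, 0.0119]
orientation: [3.141, -0.011, -0.002]
contact_force: [1.4, -0.4, -0.5]
grip_width: 0.0855
```

Run:
```python
from h import *
p=shot('scene','s2.png'); a=p['color'][100:300,220:420]; cv2.imwrite('pics/s2c.png',cv2.resize(a,None,fx=3,fy=3,interpolation=cv2.INTER_CUBIC))
print(r.get_obs()['tcp_pos'],r.tip_reach)
```

```text
[0.445165   0.04807952 0.01219143] 0.008
```

View pics/s2c.png

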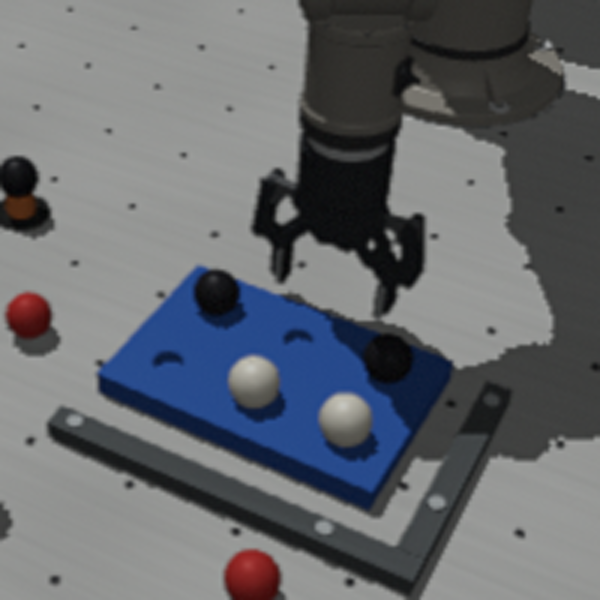

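Run:
```python
from h import *
p=shot('scene')
for z in (0,.01,.02,.03): print(z,((proj(p,[[.445,.095,z],[.445,.001,z]])-[220,100])*3).round(0).tolist())
```

```text
0 [[379.0, 327.0], [281.0, 291.0]]
0.01 [[380.0, 318.0], [281.0, 283.0]]
0.02 [[382.0, 309.0], [282.0, 274.0]]
0.03 [[383.0, 300.0], [282.0, 265.0]]
```

>>> carry_out(series="0 0 0.7 0 1; 1 0 0 0 1; 0.5 0 0 0 1; 0.5 0 0 0 1; 0.5 0 0 0 1")

```text
clock: 6.05
tcp_pos: [0.4685, 0.0474, 0.0051]
orientation: [3.14, -0.011, -0.007]
contact_force: [-6.2, -1.0, 4.1]
grip_width: 0.0853
```

>>> carry_out(series="0.4 0 0 0 1; 0.4 0 0 0 1; 0.4 0 0 0 1; 0.4 0 0 0 1")

```text
clock: 6.55
tcp_pos: [0.4846, 0.0475, 0.0051]
orientation: [3.141, -0.011, -0.006]
contact_force: [-4.9, 0.4, 3.5]
grip_width: 0.0855
```

>>> carry_out(series="0.4 0 0 0 1; 0.3 0 0 0 1; 0 0 0 0 1")

```text
clock: 6.92
tcp_pos: [0.4924, 0.0475, 0.0051]
orientation: [3.141, -0.011, -0.004]
contact_force: [-2.5, -1.0, 0.9]
grip_width: 0.0856
```

```bash
cat > home.py <<'E'
from fit import *
import sys
def run(x0=.66,y0=.168):
    for cam in ('top','scene'):
        p=shot(cam, sys.argv[1]+cam+'.png'); print(cam)
        show('tray far',edge(p,'x',y0-.225,y0-.015,.022,x0-.014,x0+.014,blue,-1),y0-.12)
        show('tray left',edge(p,'y',x0-.14,x0-.01,.022,y0-.014,y0+.014,blue,-1),x0-.08)
        show('tray right',edge(p,'y',x0-.14,x0-.01,.022,y0-.254,y0-.226,blue,1),x0-.08)
run(float(sys.argv[2]),float(sys.argv[3]))
E
python3 home.py a .66 .168
```

```text
top
tray far: pos@0.048=0.6613 slope=0.0207 n=34 sd=1.25mm
tray left: pos@0.580=0.1686 slope=0.0073 n=40 sd=0.61mm
tray right: pos@0.580=-0.0700 slope=0.0056 n=28 sd=0.63mm
scene
tray far: pos@0.048=0.6652 slope=0.0095 n=40 sd=0.44mm
tray left: pos@0.580=0.1721 slope=-0.0369 n=29 sd=0.58mm
tray right: pos@0.580=-0.0703 slope=-0.0091 n=38 sd=0.54mm
```

```bash
python3 -c "
from h import *
print(r.get_obs()['joints'].round(2))"
```

```text
[-0.02  0.56 -0.25  2.12  0.28  0.49 -2.06]
```

>>> carry_out(series="-2 0 0 0 1; -2 0 0 0 1; 0 0 -4 0 1; 0 0 -5 0 1; 0 0 -5 0 1; 0 0 0 0 1")

```text
clock: 7.78
tcp_pos: [0.4574, 0.0487, 0.1496]
orientation: [-3.14, 0.012, -0.017]
contact_force: [-0.2, -0.1, -0.4]
grip_width: 0.0853
```

>>> carry_out(series="0 0 0 -0.1745 1; 0 0 0 -0.1745 1; 0 0 0 -0.1745 1; 0 0 0 -0.1745 1; 0 0 0 -0.1745 1; 0 0 0 -0.1745 1; 0 0 0 -0.1745 1; 0 0 0 -0.1745 1")

```text
clock: 8.78
tcp_pos: [0.4538, 0.0481, 0.1449]
orientation: [-2.408, -2.017, -0.001]
contact_force: [0.5, -1.1, 0.2]
grip_width: 0.0854
```

>>> carry_out(series="0 0 0 -0.1745 1; -5 0 0 0 1; -5 4 0 0 1; -4.3 5 0 0 1; 0 3.5 0 0 1; 0 0 0 0 1")

```text
clock: 9.52
tcp_pos: [0.5763, -0.0926, 0.1445]
orientation: [2.231, 2.212, 0.004]
contact_force: [0.4, -0.2, -0.4]
grip_width: 0.0854
```

```bash
python3 -c "
from h import *
o=r.get_obs();print(o['joints'].round(2));print(cv2.Rodrigues(np.array(o['orientation']))[0].round(3))"
```

```text
[ 0.48  0.49 -0.55  1.84  0.32  0.9  -0.23]
[[ 0.009  1.     0.002]
 [ 1.    -0.009  0.002]
 [ 0.002  0.002 -1.   ]]
```

>>> carry_out(series="0.4 0 3 0 1; 0 0 4 0 1; 0 0 2 0 1; 0 0 0 0 1")

```text
clock: 10.02
tcp_pos: [0.5725, -0.0881, 0.0541]
orientation: [-2.227, -2.212, 0.003]
contact_force: [0.2, -0.6, 1.0]
grip_width: 0.0853
```

```bash
python3 -c "
from h import *
wrist('w3.png');p=shot('scene');a=p['color'][120:290,180:380];cv2.imwrite('pics/s3c.png',cv2.resize(a,None,fx=3,fy=3))"
```

```text
(no output)
```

View pics/w3.png

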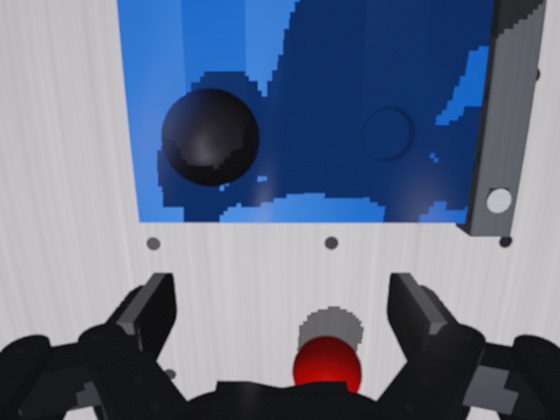

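View pics/s3c.png

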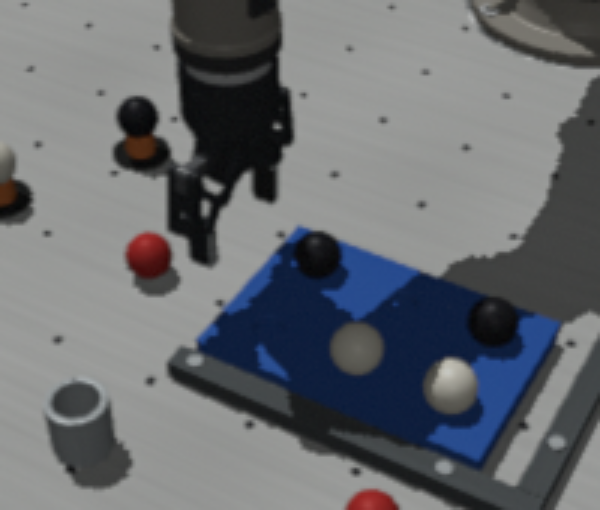

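>>> carry_out(series="0 0 3 0 1; 0 0 1.9 0 1; 0 0 0 0 1; 1 0 0 0 1; 0.6 0 0 0 1; 0.5 0 0 0 1; 0.5 0 0 0 1")

```text
clock: 11.0
tcp_pos: [0.5746, -0.0634, 0.0072]
orientation: [2.229, 2.211, -0.001]
contact_force: [-0.6, -5.5, 2.1]
grip_width: 0.0855
```

>>> carry_out(series="0.4 0 0 0 1; 0.4 0 0 0 1; 0.3 0 0 0 1; 0.3 0 0 0 1")

```text
clock: 11.5
tcp_pos: [0.5748, -0.0519, 0.0072]
orientation: [2.229, 2.208, -0.004]
contact_force: [0.2, -14.1, 4.4]
grip_width: 0.0855
```

>>> carry_out(series="0.2 0 0 0 1; 0.2 0 0 0 1; 0 0 0 0 1")

```text
clock: 11.88
tcp_pos: [0.5747, -0.0518, 0.0072]
orientation: [2.229, 2.204, -0.01]
contact_force: [0.2, -18.6, 5.3]
grip_width: 0.0854
```

```bash
python3 home.py b .662 .199; python3 -c "
from h import *
wrist('w4.png')
o=r.get_obs();print(o['contact_force'],o['moment'])
p=shot('scene');a=p['color'][150:320,220:420];cv2.imwrite('pics/s4c.png',cv2.resize(a,None,fx=4,fy=3.5))"
```

```text
top
[  0.61173055 -18.22303525   4.44554818] [-3.77791906 -0.07110387  0.56276551]fit.py:14: RuntimeWarning: invalid value encountered in scalar divide
  out.append((s,(w*tt).sum()/w.sum()))
Traceback (most recent call last):
  File "home.py", line 9, in <module>
    run(float(sys.argv[2]),float(sys.argv[3]))
    ~~~^^^^^^^^^^^^^^^^^^^^^^^^^^^^^^^^^^^^^^^
  File "home.py", line 6, in run
    show('tray far',edge(p,'x',y0-.225,y0-.015,.022,x0-.014,x0+.014,blue,-1),y0-.12)
                    ~~~~^^^^^^^^^^^^^^^^^^^^^^^^^^^^^^^^^^^^^^^^^^^^^^^^^^^^
  File "fit.py", line 18, in edge
    c=np.polyfit(med[:,0],med[:,1],1); e=np.abs(np.polyval(c,o[:,0])-o[:,1]); med=o[e<max(.0012,np.median(e)*1.5)]
TypeError: expected non-empty vector for x
```

View pics/s4c.png

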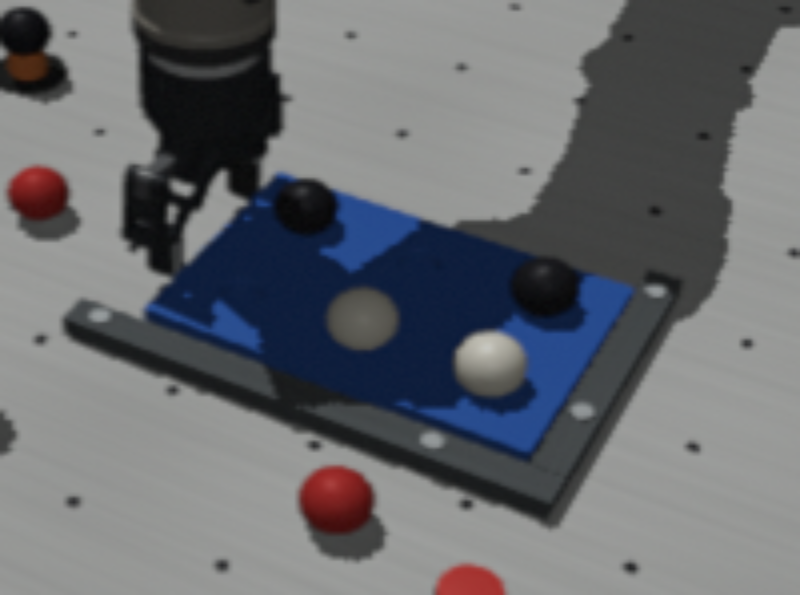

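View pics/w4.png

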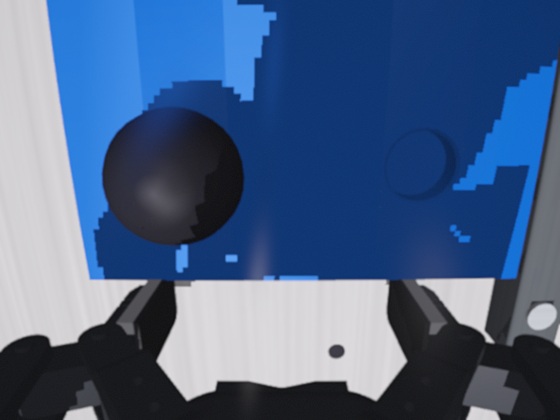

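>>> carry_out(series="-1.5 0 0 0 1; 0 0 -4 0 1; 0 0 -5 0 1; 0 0 -5 0 1; 4 -4 0 0 1; 5 -4 0 0 1; 5 -4 0 0 1; 0 0 0 0.1745 1")

```text
clock: 13.02
tcp_pos: [0.4538, 0.084, 0.1469]
orientation: [-2.408, -2.016, -0.001]
contact_force: [1.1, -0.1, -0.8]
grip_width: 0.0856
```

>>> carry_out(series="0 0 0 0.1745 1; 0 0 0 0.1745 1; 0 0 0 0.1745 1; 0 0 0 0.1745 1; 0 0 0 0.1745 1; 0 0 0 0.1745 1; 0 0 0 0.1745 1; 0 0 0 0.1745 1")

```text
clock: 14.02
tcp_pos: [0.4567, 0.0803, 0.1466]
orientation: [-3.14, 0.018, -0.0]
contact_force: [-0.2, -0.6, 0.6]
grip_width: 0.0855
```

```bash
python3 -c "
from h import *
o=r.get_obs();print(o['joints'].round(2),o['tcp_pos']);print(cv2.Rodrigues(np.array(o['orientation']))[0].round(4))"; python3 home.py b .662 .199
```

```text
[-0.01  0.28 -0.34  2.12  0.13  0.77 -2.02] [0.45672168 0.08033178 0.14658847]
[[ 9.999e-01 -1.130e-02  3.000e-04]
 [-1.130e-02 -9.999e-01  1.200e-03]
 [ 3.000e-04 -1.200e-03 -1.000e+00]]
top
tray far: pos@0.079=0.6633 slope=0.0152 n=32 sd=0.44mm
tray left: pos@0.582=0.1990 slope=-0.0112 n=31 sd=0.55mm
tray right: pos@0.582=-0.0398 slope=0.0122 n=32 sd=0.66mm
scene
tray far: pos@0.079=0.6661 slope=0.0127 n=40 sd=0.52mm
tray left: pos@0.582=0.1993 slope=-0.0073 n=40 sd=0.29mm
tray right: pos@0.582=-0.0408 slope=-0.0135 n=34 sd=0.62mm
```

>>> carry_out(series="0 0 4 0 1; 0 0 4 0 1; 0 0 4 0 1; 0.5 0 2.1 0 1; 0 0 0 0 1; 1.5 0 0 0 1")

```text
clock: 14.88
tcp_pos: [0.4768, 0.0794, 0.0061]
orientation: [-3.141, 0.007, 0.001]
contact_force: [0.4, -0.7, 0.2]
grip_width: 0.0855
```

>>> carry_out(series="0.8 0 0 0 1; 0.4 0 0 0 1; 0.3 0 0 0 1; 0.3 0 0 0 1")

```text
clock: 15.38
tcp_pos: [0.4935, 0.0786, 0.0053]
orientation: [3.141, -0.011, -0.005]
contact_force: [-6.3, 0.6, 4.2]
grip_width: 0.0855
```

>>> carry_out(series="0.3 0 0 0 1; 0.2 0 0 0 1; 0.2 0 0 0 1")

```text
clock: 15.75
tcp_pos: [0.4975, 0.0783, 0.0046]
orientation: [3.139, -0.009, -0.013]
contact_force: [-13.5, 0.5, 9.0]
grip_width: 0.0852
```

>>> carry_out(series="0.2 0 0 0 1; 0.2 0 0 0 1; 0 0 0 0 1")

```text
clock: 16.12
tcp_pos: [0.4979, 0.0779, 0.0039]
orientation: [3.137, -0.006, -0.023]
contact_force: [-18.1, -0.5, 10.7]
grip_width: 0.0853
```

```bash
python3 home.py c .668 .199; python3 -c "
from h import *
o=r.get_obs();print(o['contact_force'],o['moment'],cv2.Rodrigues(np.array(o['orientation']))[0].round(4))
p=shot('scene');a=p['color'][150:320,220:420];cv2.imwrite('pics/s5c.png',cv2.resize(a,None,fx=4,fy=3.5))"
```

```text
top
tray far: pos@0.079=0.6674 slope=-0.0049 n=30 sd=0.66mm
tray left: pos@0.588=0.1985 slope=-0.0111 n=29 sd=0.63mm
tray right: pos@0.588=-0.0402 slope=0.0144 n=33 sd=0.65mm
scene
tray far: pos@0.079=0.6712 slope=0.0007 n=40 sd=0.48mm
tray left: pos@0.588=0.1995 slope=-0.0083 n=40 sd=0.43mm
tray right: pos@0.588=-0.0410 slope=0.0005 n=35 sd=0.53mm
[-17.30212645  -0.68906313  10.73240251] [0.29163212 3.45528646 0.57656519] [[ 0.9999 -0.0038 -0.0143]
 [-0.0038 -1.     -0.0043]
 [-0.0143  0.0043 -0.9999]]
```

View pics/s5c.png

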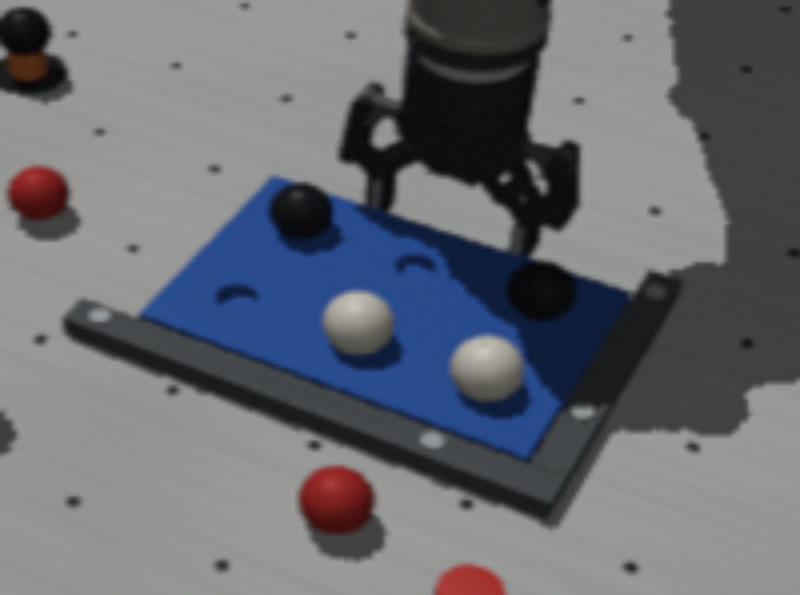

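>>> carry_out(series="-2 0 0 0 1; -2 0 0 0 1; 0 0 -5 0 1; 0 0 -5 0 1; 0 0 -4 0 1; 0 0 0 -0.1745 1; 0 0 0 -0.1745 1; 0 0 0 -0.1745 1")

```text
clock: 17.27
tcp_pos: [0.4659, 0.079, 0.1456]
orientation: [3.035, 0.811, 0.001]
contact_force: [0.6, 0.0, -0.8]
grip_width: 0.0852
```

>>> carry_out(series="0 0 0 -0.1745 1; 0 0 0 -0.1745 1; 0 0 0 -0.1745 1; 0 0 0 -0.1745 1; 0 0 0 -0.1745 1; 0 0 0 -0.1745 1; 0 0 0 0 1")

```text
clock: 18.15
tcp_pos: [0.4659, 0.0789, 0.1453]
orientation: [-2.231, -2.211, 0.0]
contact_force: [0.7, -0.8, 0.0]
grip_width: 0.085
```

```bash
python3 home.py d .668 .199;python3 -c "
from h import *
o=r.get_obs();print(o['joints'].round(2),o['tcp_pos']);print(cv2.Rodrigues(np.array(o['orientation']))[0].round(4))"
```

```text
top
tray far: pos@0.079=0.6676 slope=-0.0036 n=31 sd=0.54mm
tray left: pos@0.588=0.1982 slope=0.0077 n=40 sd=0.53mm
tray right: pos@0.588=-0.0405 slope=0.0129 n=31 sd=0.53mm
scene
tray far: pos@0.079=0.6712 slope=0.0007 n=40 sd=0.48mm
tray left: pos@0.588=0.1992 slope=-0.0090 n=40 sd=0.39mm
tray right: pos@0.588=-0.0410 slope=0.0005 n=36 sd=0.56mm
[ 0.27  0.34 -0.67  2.08  0.3   0.81 -0.59] [0.46592078 0.07892019 0.14538948]
[[ 1.120e-02  9.999e-01 -1.000e-04]
 [ 9.999e-01 -1.120e-02 -1.000e-04]
 [-1.000e-04 -1.000e-04 -1.000e+00]]
```

>>> carry_out(series="-5 0 0 -0.008 1; -5 4 0 0 1; -4.1 4 0 0 1; 0 3.8 4 0 1; 0 0 5 0 1; 0 0 5 0 1; 0 0 0 0 1; 0 0 0 0 1")

```text
clock: 19.25
tcp_pos: [0.5838, -0.0604, 0.007]
orientation: [2.221, 2.22, 0.002]
contact_force: [-0.2, -0.3, 0.6]
grip_width: 0.0855
```

```bash
python3 -c "
from h import *
o=r.get_obs();print(o['tcp_pos']);print(cv2.Rodrigues(np.array(o['orientation']))[0].round(4));wrist('w6.png')"
```

```text
[ 0.58382005 -0.06042433  0.00700872]
[[ 3.0e-04  1.0e+00  1.9e-03]
 [ 1.0e+00 -3.0e-04 -1.0e-04]
 [-1.0e-04  1.9e-03 -1.0e+00]]
```

View pics/w6.png

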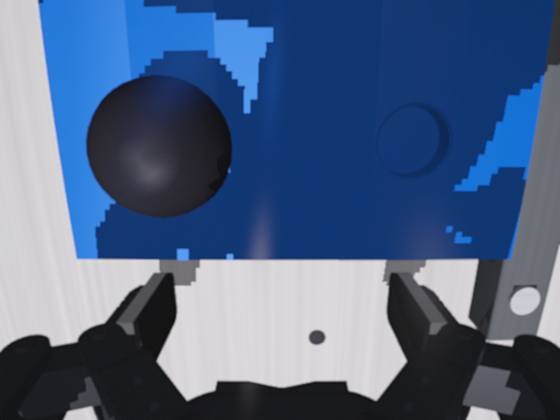

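>>> carry_out(series="0.5 0 0 0 1; 0.3 0 0 0 1; 0.3 0 0 0 1; 0.2 0 0 0 1; 0 0 0 0 1")

```text
clock: 19.92
tcp_pos: [0.5836, -0.0515, 0.0065]
orientation: [2.22, 2.216, -0.004]
contact_force: [0.4, -9.1, 6.2]
grip_width: 0.0856
```

>>> carry_out(series="0.3 0 0 0 1; 0.2 0 0 0 1; 0 0 0 0 1")

```text
clock: 20.3
tcp_pos: [0.5836, -0.0515, 0.0065]
orientation: [2.22, 2.211, -0.011]
contact_force: [0.7, -18.5, 7.6]
grip_width: 0.0856
```

```bash
python3 -c "
from h import *
o=r.get_obs();print(o['tcp_pos'],o['moment']);print(cv2.Rodrigues(np.array(o['orientation']))[0].round(4));wrist('w7.png')"
```

```text
[ 0.58360892 -0.05146203  0.00651289] [-3.73735874  0.05335245  0.59948563]
[[ 4.000e-03  1.000e+00  7.000e-04]
 [ 9.999e-01 -4.000e-03 -1.060e-02]
 [-1.060e-02  7.000e-04 -9.999e-01]]
```

View pics/w7.png

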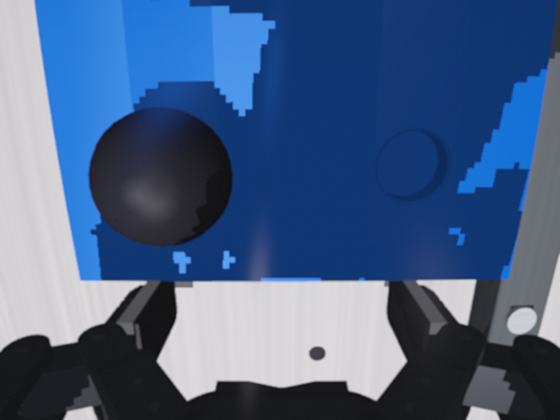

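>>> carry_out(series="-1.2 0 0 0 1; 0 0 -4 0 1; 0 0 -5 0 1; -3 0 -5 0 1; -5 0 -2 0 1; -5 0 0 0 1; -5 0 0 0 1; -5 0 0 0 1")

```text
clock: 21.35
tcp_pos: [0.5828, -0.2855, 0.1657]
orientation: [-2.22, -2.223, -0.001]
contact_force: [0.9, -0.4, 0.3]
grip_width: 0.0853
```

>>> carry_out(series="-4 0 0 0 1; -4 0 0 0 1; 0 0 0 0 1; 0 0 0 0 1")

```text
clock: 21.85
tcp_pos: [0.5831, -0.3633, 0.1653]
orientation: [-2.219, -2.222, -0.002]
contact_force: [0.8, 0.6, 0.1]
grip_width: 0.0857
```

```bash
cat > see.py <<'E'
import sys
from m import *
def circ(p,guess,z,rad=.02,dark=False):
    pass
p=wrist(sys.argv[1]+'.png')
o=r.get_obs(); print(o['tcp_pos'].round(4), cv2.Rodrigues(np.array(o['orientation'],float))[0][:2,:2].round(4).tolist())
marks(p,sys.argv[2:])
E
python3 see.py w8 white_ball_center white_stand dark_ball_center; python3 home.py e .668 .199
```

```text
[ 0.5833 -0.3627  0.1654] [[-0.0026, 1.0], [1.0, 0.0026]]
white_ball_center 0.79 [280.6 169.2] [ 0.5824 -0.336 ]
dark_ball_center 0.75 [101.9  67.7] [ 0.4612 -0.2661]
top
tray far: pos@0.079=0.6673 slope=-0.0010 n=32 sd=0.62mm
tray left: pos@0.588=0.2000 slope=-0.0197 n=31 sd=0.57mm
tray right: pos@0.588=-0.0390 slope=-0.0083 n=31 sd=0.57mm
scene
tray far: pos@0.079=0.6711 slope=0.0011 n=40 sd=0.48mm
tray left: pos@0.588=0.1995 slope=-0.0013 n=40 sd=0.33mm
tray right: pos@0.588=-0.0411 slope=0.0129 n=33 sd=0.57mm
```

View pics/w8.png

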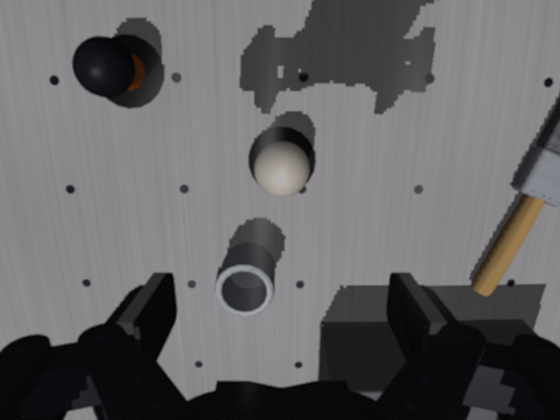

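>>> carry_out(series="2.7 -0.1 0 0 1; 0 0 4 0 1; 0 0 3 0 1; 0 0 0 0 1; 0 0 0 0 1")

```text
clock: 22.78
tcp_pos: [0.5828, -0.3377, 0.0967]
orientation: [2.22, 2.221, 0.001]
contact_force: [0.6, 0.5, 0.7]
grip_width: 0.0851
```

```bash
python3 see.py w9 white_ball_center
```

```text
[ 0.583  -0.3379  0.0972] [[-0.0006, 1.0], [1.0, 0.0006]]
white_ball_center 0.81 [276.8 236.1] [ 0.5803 -0.3358]
```

View pics/w9.png

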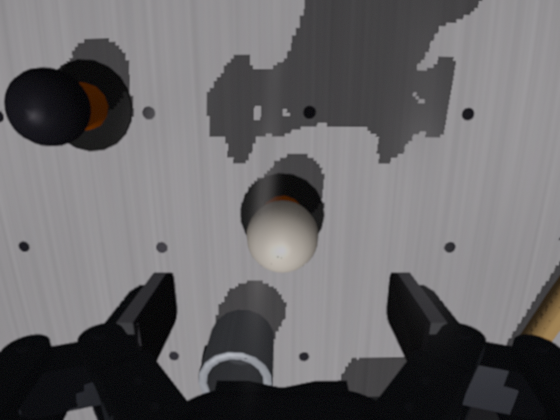

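```bash
cat > ball.py <<'E'
from h import *
from scipy.optimize import least_squares
def fitball(p,uv,z,dark=False,R=60):
    g=cv2.cvtColor(p['color'],cv2.COLOR_BGR2GRAY).astype(float)
    c=p['color'].astype(float)
    # radial edge search from uv
    gb=cv2.GaussianBlur(g,(0,0),1.0).astype(np.float32)
    return gb
def sphere_err(p,pts,X,rad=.02):
    out=[]
    for uv in pts:
        c,d=ray(p,uv); d=d/np.linalg.norm(d); v=X-c
        out.append(np.linalg.norm(v-d*(v@d))-rad)
    return np.array(out)
def fit(p,pts,z):
    x0=atz(p,np.mean(pts,0),z)
    s=least_squares(lambda q: sphere_err(p,pts,np.array([q[0],q[1],z]))*1e3,x0[:2],loss='soft_l1')
    return s.x, np.sqrt(np.mean(s.fun**2))
E
python3 - <<'E'
from ball import *
img=cv2.imread('pics/w9.png'); g=cv2.cvtColor(img,cv2.COLOR_BGR2GRAY).astype(np.float32)
hsv=cv2.cvtColor(img,cv2.COLOR_BGR2HSV)
print(g[190:285:6,282]); print(g[236,236:330:5]); print(img[236,282],img[240,225],img[290,330])
E
```

```text
[ 16.  35.  66.  82. 104. 127. 144. 159. 172. 187. 189. 187. 183. 175.
 148. 149.]
[150. 147. 129. 137. 149. 154. 159. 164. 168. 168. 164. 158. 152. 144.
 133. 115.  85. 150. 151.]
[159 167 173] [151 148 150] [148 145 147]
```

```bash
cat >> ball.py <<'E'
def white(p,uv,z,rpx=60,thr=7):
    c=cv2.GaussianBlur(p['color'],(0,0),1).astype(int); m=((c[...,2]-c[...,0]>thr)&(c[...,2]>50)&(c[...,2]-c[...,0]<40)).astype(np.uint8)
    w=np.zeros_like(m); cv2.circle(w,tuple(int(v) for v in uv),rpx,1,-1); m&=w
    m=cv2.morphologyEx(m,cv2.MORPH_OPEN,np.ones((5,5)))
    cn=max(cv2.findContours(m,cv2.RETR_EXTERNAL,cv2.CHAIN_APPROX_NONE)[0],key=cv2.contourArea)
    pts=cv2.convexHull(cn).reshape(-1,2).astype(float); 
    return fit(p,pts,z)+(cv2.minEnclosingCircle(cn),)
def black(p,uv,z,rpx=60,thr=45):
    c=cv2.GaussianBlur(p['color'],(0,0),1).max(2).astype(int); m=(c<thr).astype(np.uint8)
    w=np.zeros_like(m); cv2.circle(w,tuple(int(v) for v in uv),rpx,1,-1); m&=w
    m=cv2.morphologyEx(m,cv2.MORPH_OPEN,np.ones((5,5)))
    cn=max(cv2.findContours(m,cv2.RETR_EXTERNAL,cv2.CHAIN_APPROX_NONE)[0],key=cv2.contourArea)
    pts=cv2.convexHull(cn).reshape(-1,2).astype(float)
    return fit(p,pts,z)+(cv2.minEnclosingCircle(cn),)
E
python3 - <<'E'
from ball import *
p=wrist(); print(white(p,(282,236),.0427))
E
```

```text
(array([ 0.5828198 , -0.33631183]), np.float64(1.355744591890382), ((280.6739196777344, 236.97825622558594), 34.850364685058594))
```

>>> carry_out(series="0.2 0 2 0 1; 0 0 2 0 1; 0 0 1.2 0 1; 0 0 0.8 0 1; 0 0 0 0 1; 0 0 0 0 1", grip_force=25)

```text
clock: 23.68
tcp_pos: [0.5823, -0.3358, 0.0359]
orientation: [2.22, 2.221, 0.001]
contact_force: [0.4, 0.3, -1.1]
grip_width: 0.0852
```

>>> carry_out(series="0 0 0 0 0.6; 0 0 0 0 0.5; 0 0 0 0 0.3; 0 0 0 0 0.3; 0 0 0 0 0.3; 0 0 0 0 0.3", grip_force=25)

```text
clock: 24.42
tcp_pos: [0.5829, -0.3358, 0.036]
orientation: [2.219, 2.221, 0.002]
contact_force: [4.3, -0.1, 2.7]
grip_width: 0.0382
```

```bash
python3 see.py w10 white_ball_center;python3 -c "
from h import *
p=shot('scene');a=p['color'][120:230,120:260];cv2.imwrite('pics/s10c.png',cv2.resize(a,None,fx=5,fy=5,interpolation=cv2.INTER_CUBIC))"
```

```text
[ 0.5829 -0.3358  0.036 ] [[-0.0006, 1.0], [1.0, 0.0006]]
white_ball_center 0.82 [277.4 292.3] [ 0.5813 -0.3346]
```

View pics/w10.png

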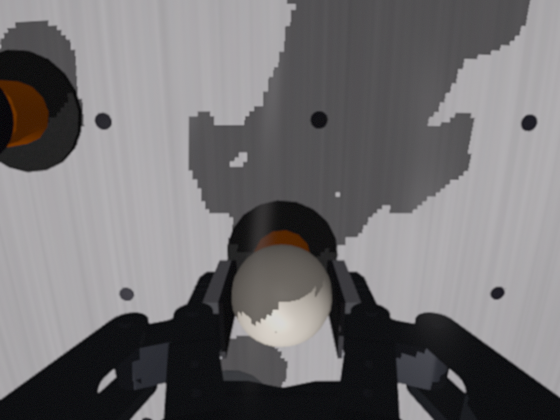

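View pics/s10c.png

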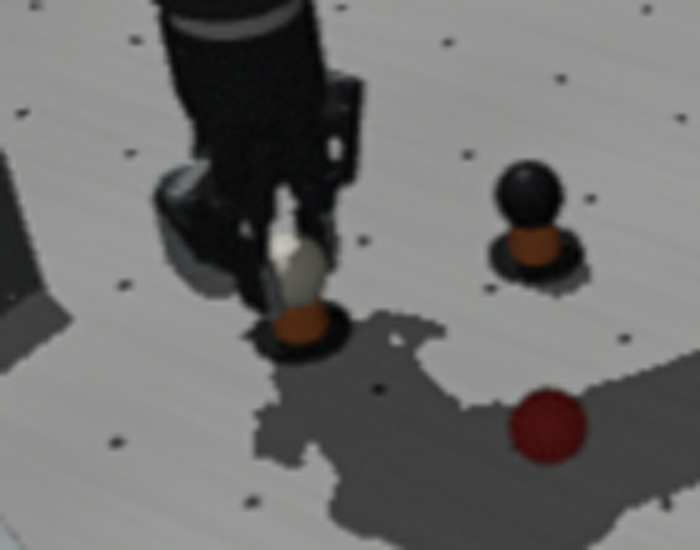

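>>> carry_out(series="0 0 -1 0 0.3; 0 0 -2 0 0.3; 0 0 -3 0 0.3; 2 0 -3 0 0.3; 4 0.5 0 0 0.3; 4 0.5 0 0 0.3; 4 0.5 0 0 0.3; 4 0.5 0 0 0.3")

```text
clock: 25.58
tcp_pos: [0.601, -0.1548, 0.1263]
orientation: [-2.221, -2.221, 0.002]
contact_force: [-0.1, 0.2, -2.7]
grip_width: 0.0382
```

>>> carry_out(series="4 0.5 0 0 0.3; 4 0.5 0 0 0.3; 3 0.5 0 0 0.3; 2 0.5 0 0 0.3; 1 0.3 0 0 0.3; 0 0 0 0 0.3; 0 0 0 0 0.3")

```text
clock: 26.45
tcp_pos: [0.6245, -0.0175, 0.1252]
orientation: [2.223, 2.219, -0.002]
contact_force: [0.0, 0.4, -1.4]
grip_width: 0.0385
```

```bash
python3 see.py w11 pocket_far_right pocket_near_mid white_ball_center white_m_center dark_r_center; python3 home.py f .668 .199
```

```text
[ 0.6245 -0.0175  0.1252] [[0.0017, 1.0], [1.0, -0.0017]]
pocket_far_right 0.97 [283.4 193.5] [6.257e-01 4.000e-04]
pocket_near_mid 0.84 [152.3  60.8] [0.55   0.0795]
white_ball_center 0.89 [278.5 291.9] [ 0.6224 -0.0664]
white_m_center 0.93 [248.  383.3] [ 0.5989 -0.1475]
white_m_center 0.84 [291.2  65. ] [0.6301 0.0764]
dark_r_center 0.6 [161.9 193.4] [0.5488 0.0006]
top
tray far: pos@0.079=0.6668 slope=0.0104 n=25 sd=0.60mm
tray left: pos@0.588=0.1997 slope=-0.0189 n=30 sd=0.61mm
tray right: pos@0.588=-0.0406 slope=-0.0535 n=22 sd=2.94mm
scene
tray far: pos@0.079=0.6730 slope=0.0141 n=36 sd=0.61mm
tray left: pos@0.588=0.1997 slope=-0.0021 n=40 sd=0.33mm
tray right: pos@0.588=-0.0403 slope=-0.0031 n=35 sd=0.44mm
```

View pics/w11.png

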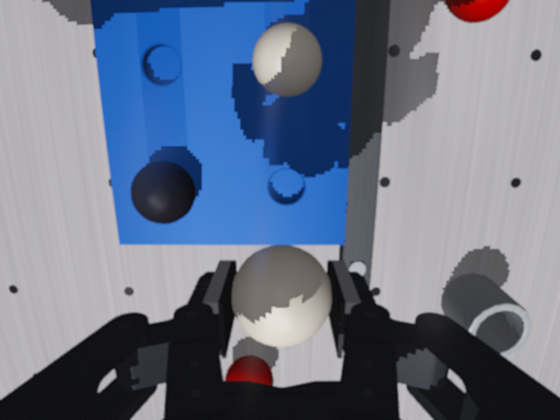

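Run:
```python
from ball import *
p=wrist(); o=r.get_obs()
print('tcp',o['tcp_pos'].round(4))
z=o['tcp_pos'][2]+.0067
print('held',fit(p,np.array([[232,296],[331,296],[282,246],[282,347],[246,261],[317,261]],float),z))
print('rim',atz(p,(286.5,186.5),.022)); print('near mid rim',atz(p,(163,64.5),.022))
print('dark_r',black(p,(163,192),.038,rpx=45)); print('white_m',white(p,(288,60),.038,rpx=45))
for i in (0,):
  a=p['color'][150:220,240:340]; cv2.imwrite('pics/rim.png',cv2.resize(a,None,fx=7,fy=7,interpolation=cv2.INTER_CUBIC))
print('corners', atz(p,(120,243.5),.022), atz(p,(344,243.5),.022))
```

```text
tcp [ 0.6247 -0.0158  0.1254]
held (array([ 0.6247393 , -0.01640917]), np.float64(0.4746428646112179))
rim [0.6280631  0.00288888 0.022     ]
near mid rim [0.55116834 0.08052675 0.022     ]
dark_r (array([0.54811461, 0.00213042]), np.float64(3.46298569709965), ((170.0, 196.0), 27.856876373291016))
white_m (array([0.62710147, 0.07816597]), np.float64(1.5341116729035003), ((286.3571472167969, 61.78571319580078), 34.25380325317383))
corners [ 0.50954818 -0.03857308  0.022     ] [ 0.66879685 -0.0381644   0.022     ]
```

View pics/rim.png

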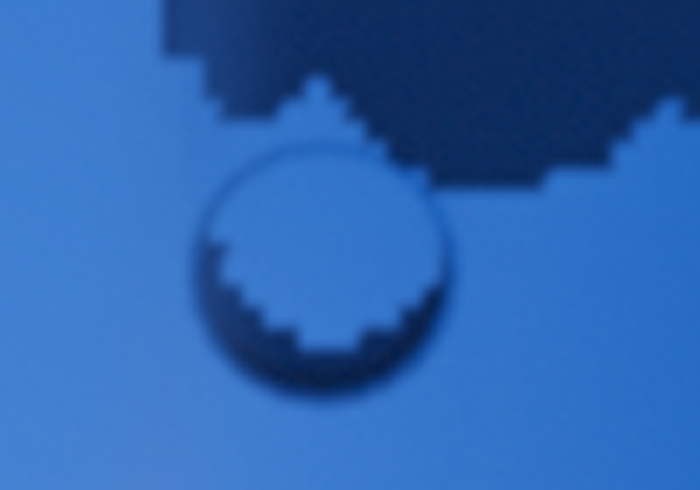

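>>> carry_out(series="1.7 0.3 0 0 0.3; 0 0 3 0 0.3; 0 0 3 0 0.3; 0 0 1.5 0 0.3; 0 0 0 0 0.3; 0 0 0 0 0.3; 0 0 0 0 0.3")

```text
clock: 27.78
tcp_pos: [0.6286, 0.0015, 0.0517]
orientation: [2.22, 2.221, 0.002]
contact_force: [-1.4, 0.2, -1.4]
grip_width: 0.0385
```

Run:
```python
from ball import *
p=wrist('w12.png'); o=r.get_obs(); print('tcp',o['tcp_pos'].round(4),o['contact_force'].round(1))
print(proj(p,[[.628,.001,.022],[.640,.001,.022],[.616,.001,.022],[.628,.013,.022]]).round(1).tolist())
print('held px',proj(p,[[*o['tcp_pos'][:2],o['tcp_pos'][2]+.0067]]))
s=shot('scene');a=s['color'][150:320,220:420];cv2.imwrite('pics/s12c.png',cv2.resize(a,None,fx=4,fy=3.5))
```

```text
tcp [0.6284 0.0014 0.0515] [-0.5 -0.3 -1.7]
[[280.1, 258.4], [304.5, 258.3], [255.7, 258.3], [280.1, 235.5]]
held px [[280.99113464 295.09294717]]
```

View pics/w12.png

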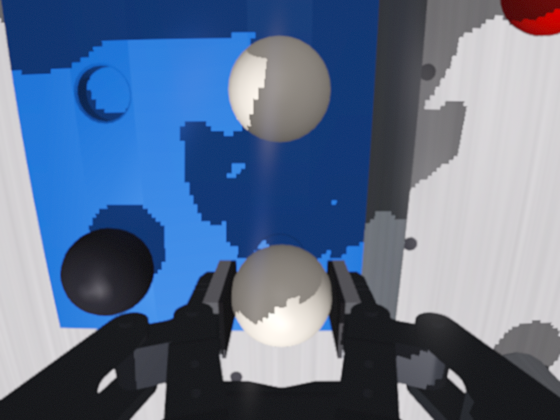

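View pics/s12c.png

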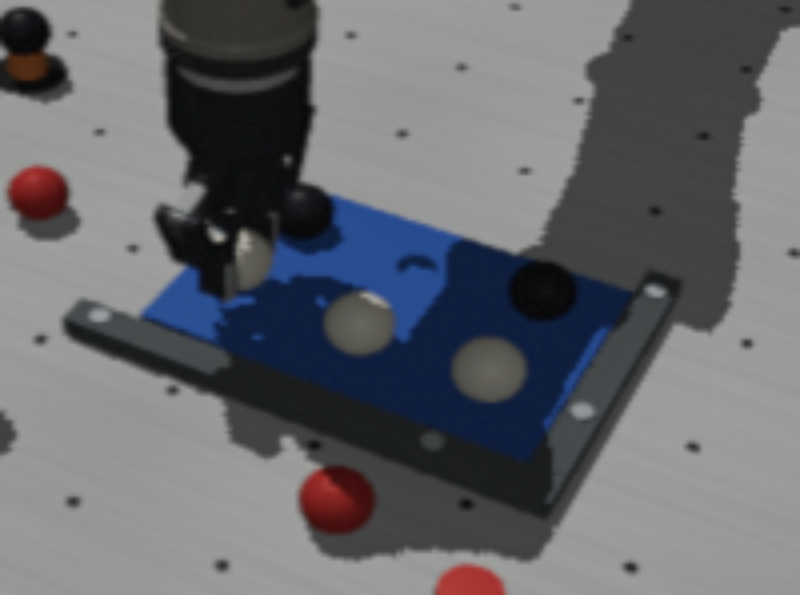

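>>> carry_out(series="0 0 0.8 0 0.3; 0 0 0.6 0 0.3; 0 0 0.2 0 0.3; 0 0 0 0 0.3")

```text
clock: 28.38
tcp_pos: [0.6275, 0.0013, 0.0341]
orientation: [-2.221, -2.222, 0.001]
contact_force: [-0.6, 0.0, -0.7]
grip_width: 0.0387
```

>>> carry_out(series="0 0 0.1 0 0.3; 0 0 0.1 0 0.3; 0 0 0 0 0.3")

```text
clock: 28.75
tcp_pos: [0.6277, 0.0013, 0.0324]
orientation: [2.221, 2.222, -0.0]
contact_force: [0.1, -0.2, -0.1]
grip_width: 0.0384
```

>>> carry_out(series="0 0 0.05 0 0.3; 0 0 0 0 0.3")

```text
clock: 29.0
tcp_pos: [0.6277, 0.0013, 0.0319]
orientation: [2.221, 2.222, 0.0]
contact_force: [-0.2, -0.5, -1.1]
grip_width: 0.0386
```

Run:
```python
from ball import *
f=[]
for i in range(4):
    p=shot('top'); f.append(r.get_obs()['contact_force'])
print(np.round(f,1),r.get_obs()['tcp_pos'])
```

```text
[[ 0.2 -0.1 -0.9]
 [ 0.8 -0.  -1.6]
 [-0.  -0.3 -1. ]
 [ 0.5  0.1 -0.9]] [0.62772234 0.00129702 0.03196667]
```

Still hanging free, about -1.1 N. I'll go on in half-millimetre steps.

>>> carry_out(series="0 0 0.05 0 0.3; 0 0 0 0 0.3; 0 0 0 0 0.3")

```text
clock: 29.58
tcp_pos: [0.6278, 0.0013, 0.0316]
orientation: [2.221, 2.222, 0.0]
contact_force: [-0.3, -0.1, 0.6]
grip_width: 0.0383
```

>>> carry_out(series="0 0 0.05 0 0.3; 0 0 0 0 0.3; 0 0 0 0 0.3")

```text
clock: 29.95
tcp_pos: [0.6279, 0.0013, 0.0313]
orientation: [2.221, 2.222, 0.0]
contact_force: [-1.0, 0.1, 4.8]
grip_width: 0.0383
```

Run:
```python
from ball import *
f=[]
for i in range(4):
    p=shot('top'); f.append(r.get_obs()['contact_force'])
print(np.round(f,1),r.get_obs()['tcp_pos'])
```

```text
[[-1.5 -0.   4.4]
 [ 0.1 -1.   4.4]
 [-1.3 -0.1  5.8]
 [-1.6 -1.2  5.5]] [0.62792224 0.00134189 0.03119715]
```

>>> carry_out(series="0 0 -0.06 0 0.3; 0 0 0 0 0.5; 0 0 0 0 0.55; 0 0 0 0 0.6; 0 0 0 0 0.65; 0 0 0 0 0.7; 0 0 0 0 0.7")

```text
clock: 31.02
tcp_pos: [0.6277, 0.0013, 0.0316]
orientation: [2.221, 2.222, 0.0]
contact_force: [0.4, -0.5, 0.2]
grip_width: 0.0596
```

```bash
python3 see.py w13 white_ball_center
```

```text
[0.6277 0.0013 0.0315] [[-0.0005, 1.0], [1.0, 0.0005]]
white_ball_center 0.91 [278.5 292.4] [0.6266 0.005 ]
```

View pics/w13.png

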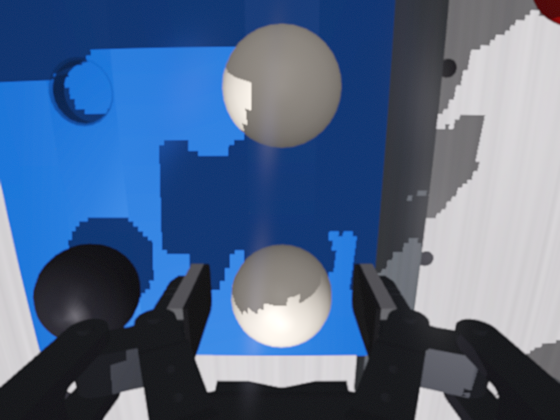

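>>> carry_out(series="0 0 -1 0 0.7; 0 0 -3 0 0.7; 0 0 -4 0 0.7; 0 0 -4 0 1; -4 -2.5 0 0 1; -4 -2.5 0 0 1; -4 -2.5 0 0 1; -4 -2.5 0 0 1")

```text
clock: 32.12
tcp_pos: [0.5271, -0.16, 0.1524]
orientation: [2.22, 2.221, 0.0]
contact_force: [0.2, -0.7, 1.1]
grip_width: 0.0852
```

>>> carry_out(series="-4 -2.5 0 0 1; -4 -2.5 0 0 1; -3.7 -1.5 0 0 1; -1 0 0 0 1; 0 0 0 0 1; 0 0 0 0 1; 0 0 0 0 1")

```text
clock: 33.0
tcp_pos: [0.4635, -0.2843, 0.1517]
orientation: [-2.218, -2.225, -0.001]
contact_force: [0.0, -0.1, 0.0]
grip_width: 0.0854
```

```bash
python3 see.py w14 dark_ball_center dark_stand
python3 - <<'E'
from ball import *
p=shot('scene','s14.png');a=p['color'][150:320,220:420];cv2.imwrite('pics/s14c.png',cv2.resize(a,None,fx=4,fy=3.5))
E
```

```text
[ 0.4634 -0.2846  0.1516] [[-0.0026, 1.0], [1.0, 0.0026]]
dark_ball_center 0.76 [279.3 183.7] [ 0.462  -0.2647]
```

View pics/w14.png

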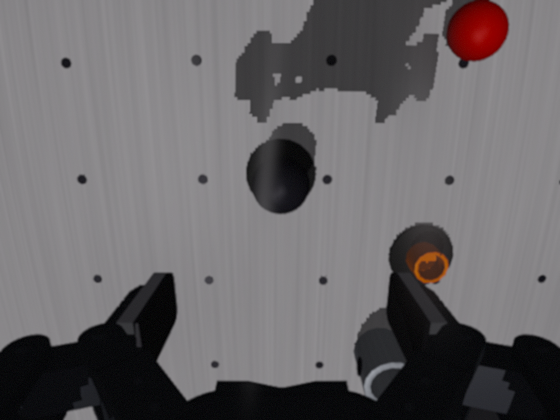

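View pics/s14c.png

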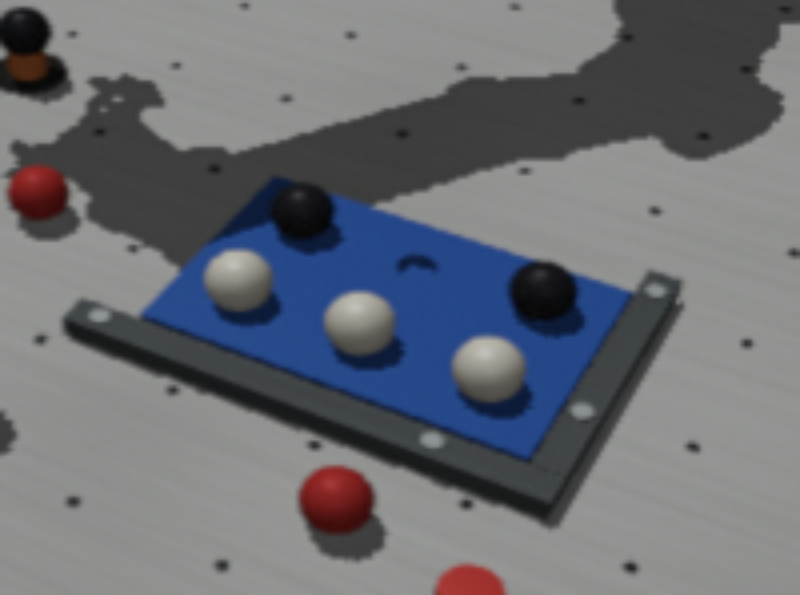

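>>> carry_out(series="2.0 0 0 0 1; 0 0 3 0 1; 0 0 2.7 0 1; 0 0 0 0 1; 0 0 0 0 1; 0 0 0 0 1")

```text
clock: 33.95
tcp_pos: [0.4637, -0.2658, 0.0958]
orientation: [2.219, 2.221, 0.001]
contact_force: [-0.4, 0.1, -0.3]
grip_width: 0.0852
```

```bash
python3 see.py w15 dark_ball_center
python3 - <<'E'
from ball import *
p=wrist(); a=p['color'][180:300,200:360]; a=cv2.convertScaleAbs(a,alpha=2.5); cv2.imwrite('pics/d15.png',cv2.resize(a,None,fx=5,fy=5,interpolation=cv2.INTER_CUBIC))
E
```

```text
[ 0.4635 -0.2659  0.0956] [[-0.0004, 1.0], [1.0, 0.0004]]
dark_ball_center 0.63 [276.9 238.4] [ 0.4613 -0.2649]
```

View pics/d15.png

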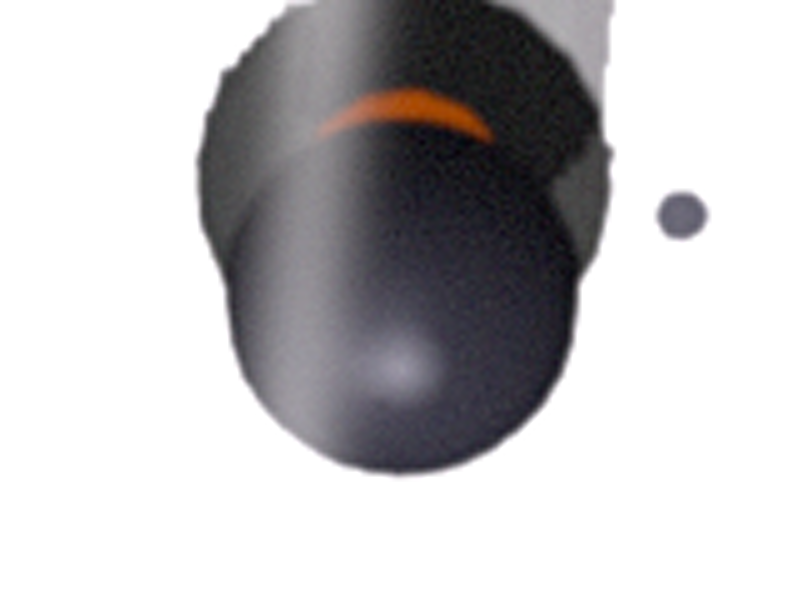

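Run:
```python
from ball import *
p=wrist(); print(r.get_obs()['tcp_pos'])
pts=np.array([[227,298],[578,298],[402,122],[402,473],[278,422],[527,422]])/5.+[200,180]
print(fit(p,pts,.0427))
```

```text
[ 0.46310846 -0.26599696  0.09512307]
(array([ 0.4627856 , -0.26485643]), np.float64(0.7169186282099957))
```

>>> carry_out(series="0.1 0 2 0 1; 0 0 2 0 1; 0 0 1.2 0 1; 0 0 0.7 0 1; 0 0 0 0 1; 0 0 0 0 1")

```text
clock: 34.9
tcp_pos: [0.4633, -0.2649, 0.036]
orientation: [2.22, 2.221, 0.001]
contact_force: [-0.4, 0.2, 0.4]
grip_width: 0.0854
```

>>> carry_out(series="0 0 0 0 0.6; 0 0 0 0 0.5; 0 0 0 0 0.3; 0 0 0 0 0.3; 0 0 0 0 0.3; 0 0 0 0 0.3", grip_force=25)

```text
clock: 35.65
tcp_pos: [0.463, -0.2649, 0.0357]
orientation: [2.221, 2.222, 0.0]
contact_force: [0.4, 0.3, 3.6]
grip_width: 0.0384
```

```bash
python3 see.py w16 dark_ball_center
```

```text
[ 0.463  -0.2649  0.0357] [[-0.0005, 1.0], [1.0, 0.0005]]
dark_ball_center 0.69 [278.8 293.5] [ 0.462 -0.264]
```

View pics/w16.png

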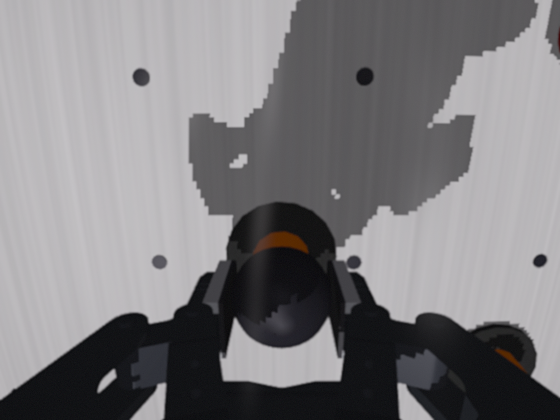

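>>> carry_out(series="0 0 -1 0 0.3; 0 0 -2 0 0.3; 0 0 -3 0 0.3; 2 0 -3 0 0.3; 4 1.2 0 0 0.3; 4 1.2 0 0 0.3; 4 1.2 0 0 0.3; 4 1.2 0 0 0.3")

```text
clock: 36.75
tcp_pos: [0.5107, -0.0835, 0.1258]
orientation: [-2.221, -2.222, 0.0]
contact_force: [0.1, -0.1, -0.8]
grip_width: 0.0385
```

>>> carry_out(series="4 1.2 0 0 0.3; 4 1.2 0 0 0.3; 3 1 0 0 0.3; 2 0.5 0 0 0.3; 1.5 0 0 0 0.3; 0 0 0 0 0.3; 0 0 0 0 0.3; 0 0 0 0 0.3")

```text
clock: 37.75
tcp_pos: [0.5495, 0.0589, 0.1254]
orientation: [2.223, 2.22, -0.001]
contact_force: [1.0, 0.0, -1.2]
grip_width: 0.0386
```

```bash
python3 see.py w17 pocket_near_mid dark_ball_center
```

```text
[0.5496 0.0591 0.1254] [[0.0011, 1.0], [1.0, -0.0011]]
dark_ball_center 0.58 [275.3 294.1] [0.5453 0.0083]
```

View pics/w17.png

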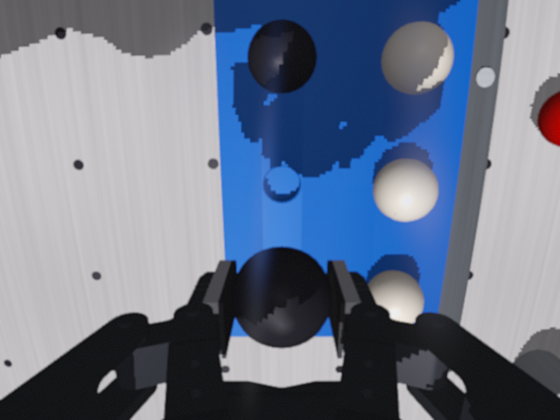

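Run:
```python
from ball import *
p=wrist(); print(r.get_obs()['tcp_pos'].round(4)); print(atz(p,(281.5,184),.022))
a=p['color'][150:220,235:335]; a=cv2.convertScaleAbs(a,alpha=1.5);cv2.imwrite('pics/rim2.png',cv2.resize(a,None,fx=7,fy=7,interpolation=cv2.INTER_CUBIC))
```

```text
[0.5497 0.0598 0.1255]
[0.54969887 0.08001757 0.022     ]
```

View pics/rim2.png

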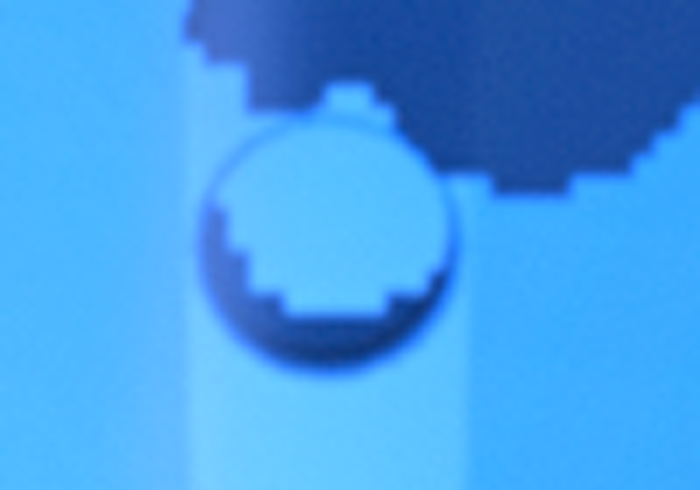

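>>> carry_out(series="2 0 0 0 0.3; 0 0 3 0 0.3; 0 0 3 0 0.3; 0 0 1.5 0 0.3; 0 0 0 0 0.3; 0 0 0 0 0.3; 0 0 0 0 0.3")

```text
clock: 38.83
tcp_pos: [0.5505, 0.0805, 0.0516]
orientation: [2.22, 2.221, 0.002]
contact_force: [0.2, -0.1, -0.5]
grip_width: 0.0385
```

```bash
python3 see.py w18 dark_ball_center
```

```text
[0.5504 0.0804 0.0515] [[-0.0002, 1.0], [1.0, 0.0002]]
dark_ball_center 0.87 [278.1 295.3] [0.549  0.0714]
```

View pics/w18.png

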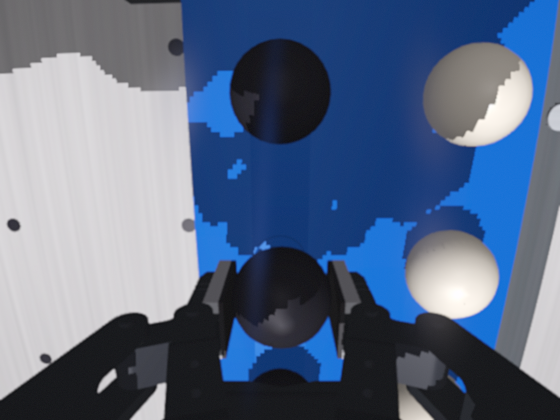

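>>> carry_out(series="-0.08 0 0.8 0 0.3; 0 0 0.6 0 0.3; 0 0 0.3 0 0.3; 0 0 0.1 0 0.3; 0 0 0 0 0.3; 0 0 0 0 0.3")

```text
clock: 39.67
tcp_pos: [0.5498, 0.0795, 0.0327]
orientation: [2.221, 2.222, 0.0]
contact_force: [0.3, 0.5, -1.6]
grip_width: 0.0384
```

>>> carry_out(series="0 0 0.05 0 0.3; 0 0 0 0 0.3; 0 0 0 0 0.3")

```text
clock: 40.05
tcp_pos: [0.5497, 0.0794, 0.0321]
orientation: [2.221, 2.222, -0.0]
contact_force: [0.3, -0.1, -1.7]
grip_width: 0.0386
```

>>> carry_out(series="0 0 0.05 0 0.3; 0 0 0 0 0.3; 0 0 0 0 0.3")

```text
clock: 40.42
tcp_pos: [0.5497, 0.0796, 0.0316]
orientation: [2.221, 2.222, 0.0]
contact_force: [0.1, -0.8, -0.5]
grip_width: 0.0383
```

>>> carry_out(series="0 0 0.03 0 0.3; 0 0 0 0 0.3; 0 0 0 0 0.3")

```text
clock: 40.8
tcp_pos: [0.5498, 0.0796, 0.0313]
orientation: [2.221, 2.222, 0.0]
contact_force: [-0.9, -0.1, 0.3]
grip_width: 0.0383
```

>>> carry_out(series="0 0 0.03 0 0.3; 0 0 0 0 0.3; 0 0 0 0 0.3")

```text
clock: 41.18
tcp_pos: [0.5498, 0.0796, 0.0311]
orientation: [2.221, 2.222, 0.001]
contact_force: [-0.4, 0.2, 3.0]
grip_width: 0.0385
```

The ball is seated with about 4 N on it. I'll ease off slightly, release and lift.

>>> carry_out(series="0 0 -0.03 0 0.3; 0 0 0 0 0.5; 0 0 0 0 0.55; 0 0 0 0 0.6; 0 0 0 0 0.65; 0 0 0 0 0.7; 0 0 0 0 0.7")

```text
clock: 42.05
tcp_pos: [0.5496, 0.0795, 0.0312]
orientation: [-2.221, -2.222, 0.0]
contact_force: [-0.3, 0.6, 0.3]
grip_width: 0.0598
```

```bash
python3 see.py w19 dark_ball_center
```

```text
[0.5497 0.0795 0.0313] [[-0.0005, 1.0], [1.0, 0.0005]]
dark_ball_center 0.78 [281.1 292.7] [0.5495 0.0832]
```

View pics/w19.png

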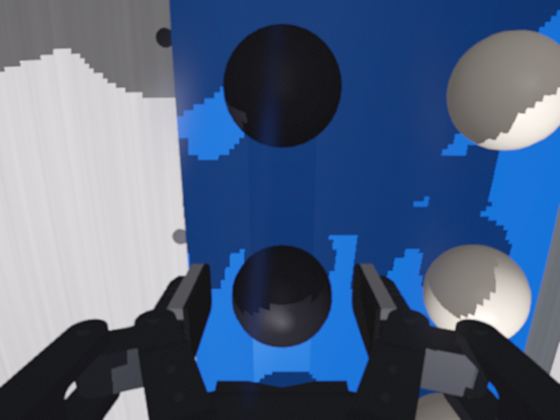

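>>> carry_out(series="0 0 -1 0 0.7; 0 0 -3 0 0.7; 0 0 -4 0 0.7; 0 0 -4 0 0.7; 0 0 -4 0 0.7; -5 0 -3 0 0.7; -5 0 0 0 0.7; -5 0 0 0 0.7")

```text
clock: 43.15
tcp_pos: [0.5498, -0.0719, 0.2226]
orientation: [2.219, 2.221, 0.001]
contact_force: [1.0, -0.3, 0.4]
grip_width: 0.0598
```

>>> carry_out(series="-5 0 0 0 0.7; -5 0 0 0 0.7; -5 0 0 0 0.7; 0 0 0 0 0.7; 0 0 0 0 0.7")

```text
clock: 43.78
tcp_pos: [0.5498, -0.2198, 0.2217]
orientation: [-2.221, -2.222, -0.001]
contact_force: [0.3, 1.1, -0.3]
grip_width: 0.0598
```

```bash
python3 home.py z .668 .199
python3 - <<'E'
from ball import *
for n in ('scene','top'):
    a=cv2.imread('pics/z%s.png'%n); a=a[150:320,200:420] if n=='scene' else a[120:290,120:450]
    cv2.imwrite('pics/z%sc.png'%n,cv2.resize(a,None,fx=3.5 if n=='scene' else 2.4,fy=3.5 if n=='scene' else 2.4,interpolation=cv2.INTER_CUBIC))
E
```

```text
top
tray far: pos@0.079=0.6674 slope=0.0046 n=30 sd=0.84mm
tray left: pos@0.588=0.1999 slope=-0.0159 n=33 sd=0.68mm
tray right: pos@0.588=-0.0394 slope=0.0033 n=30 sd=0.65mm
scene
tray far: pos@0.079=0.6723 slope=-0.0158 n=35 sd=0.60mm
tray left: pos@0.588=0.1995 slope=-0.0013 n=40 sd=0.33mm
tray right: pos@0.588=-0.0404 slope=-0.0049 n=35 sd=0.50mm
```

View pics/zscenec.png

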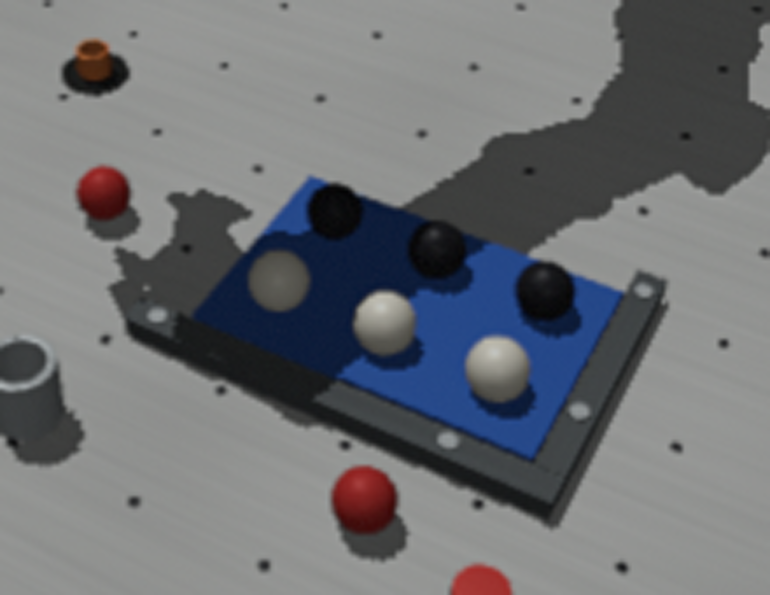

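View pics/ztopc.png

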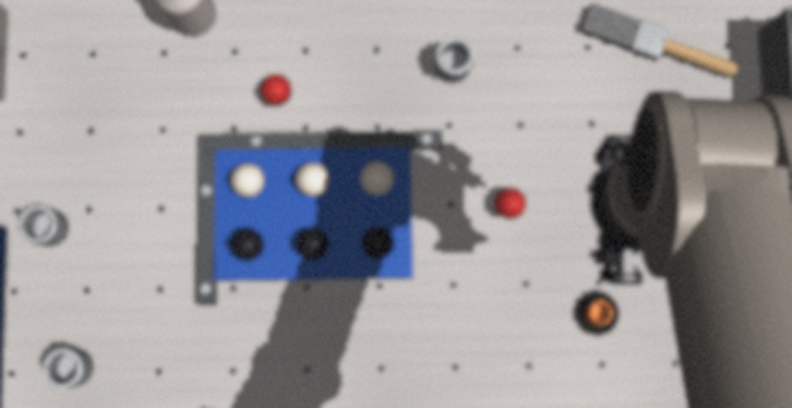

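```bash
python3 -c "
from h import *
print(r.hand_in())"
```

```text
the job is handed in; nothing more can be done
None
```

The tray is home in the stop corner, both loose balls are in their pockets, and the job was handed in at about 44 s of the allowed 72 s. No verdict was reported.

- **Tray:** I pushed it home with both fingers, alternating between the far bar and the left bar. The last push toward each bar held about 18 N with no further movement. Both pushes settled at the same tray angle, about -0.004 rad.
- **Balls:** I lowered the white ball into the far right pocket and the dark one into the near mid pocket. I stopped at about 5 N and 3 N of contact force, eased off slightly, then opened the fingers.

**Last checks:** the final pictures show all six pockets filled and no visible gap at either bar. The stands are empty, the red look-alikes look undisturbed, and so do the three sleeves in view. The arm hid the fourth sleeve, next to the white stand, in the last top picture. It was standing in the wrist view before the white ball was gripped, and no contact was felt there.

**Disagreements:** the two cameras differed by about 5 mm on the far edge of the tray in the last reading (0.667 m and 0.672 m). The fitted edge angles scattered by about 0.02 rad, partly because of shadows. For squareness I therefore relied on the push contacts rather than the cameras.

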